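# Set the valves of a vacuum filtration manifold for one sample

## Task

The pump of the three-place filtration manifold is running, and only the place that carries the white funnel is to be filtered. With a fingertip push the levers of the two places without a funnel round to fully closed (square across their pipes, against the stop), and only then push the lever of the place with the funnel round to fully open (in line with its pipe, against the stop). Leave the funnel standing on its head and everything else where it is, and draw the hand clear.

Things in the scene. Friction and masses are not known exactly. Their poses are not given: they have to be found in the camera images.
- manifold: header of the filtration manifold: steel pipe of 32 mm along y (its axis at x -60 mm, z 40 mm, from y -200 to +190 mm) and at its -y end a grey and black pump of 120 x 100 x 86 mm centred at x -60, y -270 mm. Origin on the worktop under the middle valve stem; same yaw as the stations. Fixed to the worktop
- station_a: manifold station that carries the white funnel; origin on the worktop under its valve stem, z up, x along the branch pipe from the header (x -60 mm) past the valve (0) to the support head (steel disc of 56 mm at x +120 mm, top at z 66 mm). Three equal stations 130 mm apart along y, in any order. Fixed
- station_b: manifold station without a funnel; origin on the worktop under its valve stem, z up, x along the branch pipe from the header (x -60 mm) past the valve (0) to the support head (steel disc of 56 mm at x +120 mm, top at z 66 mm). Three equal stations 130 mm apart along y, in any order. Fixed
- station_c: manifold station without a funnel; origin on the worktop under its valve stem, z up, x along the branch pipe from the header (x -60 mm) past the valve (0) to the support head (steel disc of 56 mm at x +120 mm, top at z 66 mm). Three equal stations 130 mm apart along y, in any order. Fixed
- lever_a (a joint): lever of station_a: 0 = closed (square across the branch pipe, along the station's +y), 1.571 rad = open (in line with the pipe, along the station's -x, over the header). Grows anticlockwise seen from above; hard stops at 0 and 1.571; friction 0.22 N m (4 N at the sleeve) keeps it where it is left, no spring. Starts closed
- lever_b (a joint): lever of station_b: 0 = closed (square across the branch pipe, along the station's +y), 1.571 rad = open (in line with the pipe, along the station's -x, over the header). Grows anticlockwise seen from above; hard stops at 0 and 1.571; friction 0.22 N m (4 N at the sleeve) keeps it where it is left, no spring. Starts open or nearly so
- lever_c (a joint): lever of station_c: 0 = closed (square across the branch pipe, along the station's +y), 1.571 rad = open (in line with the pipe, along the station's -x, over the header). Grows anticlockwise seen from above; hard stops at 0 and 1.571; friction 0.22 N m (4 N at the sleeve) keeps it where it is left, no spring. Starts part open
- pivot_a (a point): on the upright stem axis of station_a's valve, 85 mm above the worktop (height of the sleeve's middle); axes are those of the station
- pivot_b (a point): on the upright stem axis of station_b's valve, 85 mm above the worktop (height of the sleeve's middle); axes are those of the station
- pivot_c (a point): on the upright stem axis of station_c's valve, 85 mm above the worktop (height of the sleeve's middle); axes are those of the station
- sleeve_a (a point): middle of the black sleeve on station_a's lever, 62 mm from the stem axis, 85 mm above the worktop. Sleeve: 48 mm long (38 to 86 mm from the stem), 14 mm wide, z 78 to 92 mm; nearer the stem a steel strip 11 to 20 mm wide. The pipes under it end at z 59 mm, the valve bonnet (18 mm wide, at the stem) at z 68 mm
- sleeve_b (a point): middle of the black sleeve on station_b's lever, 62 mm from the stem axis, 85 mm above the worktop. Sleeve: 48 mm long (38 to 86 mm from the stem), 14 mm wide, z 78 to 92 mm; nearer the stem a steel strip 11 to 20 mm wide. The pipes under it end at z 59 mm, the valve bonnet (18 mm wide, at the stem) at z 68 mm
- sleeve_c (a point): middle of the black sleeve on station_c's lever, 62 mm from the stem axis, 85 mm above the worktop. Sleeve: 48 mm long (38 to 86 mm from the stem), 14 mm wide, z 78 to 92 mm; nearer the stem a steel strip 11 to 20 mm wide. The pipes under it end at z 59 mm, the valve bonnet (18 mm wide, at the stem) at z 68 mm
- head_a (a point): centre of the top face of station_a's support head, where the funnel's foot rests (z 66 mm)
- funnel: white open filter funnel, 64 mm across the rim, 53 mm across the foot, 52 mm high, 120 g, standing loose over the low spigot of station_a's head; origin at the centre of its foot, z up; its rim is 118 mm above the worktop
- spare_funnel: the same funnel standing upside down on the worktop behind the heads (top at z 52 mm); bystander
- petri_0: Petri dish of 88 mm, 16 mm high, on the worktop left of the manifold; bystander
- tweezers: steel tweezers, 150 mm long, 9 mm high, lying in front of the header; bystander
- dropper: brown dropper bottle, 30 mm across, 70 mm high, behind the pump; bystander
Things that resemble listed ones, but are neither listed nor needed, are in the scene too. What is shaped like the funnel but pink or purple is not meant.

How it is judged (in metres and radians):
On the way, in this order (a step that is already met when the one before it is completed fails the run):
1. both levers of the places without a funnel are closed (value of joint each of lever_b, lever_c below 0.12 rad), for 0.2 s.
2. the lever of the place with the funnel is open (value of joint lever_a above 1.45 rad), for 0.2 s.
At the end, for the whole second after the job is handed in: the lever at the funnel is within 0.12 rad (7 degrees) of fully open, the two others within 0.12 rad of fully closed, and the funnel still stands upright on its head (within 8 mm of its centre) (all of step 1 and value of joint lever_a above 1.45 rad and horizontal distance between funnel and head_a below 0.008 m and height (world z) of funnel below 0.07 m and angle between funnel's own z axis and vertical below 0.1 rad and linear speed of funnel below 0.02 m/s); the robot touches nothing.
It fails at once if the lever at the funnel is turned (past 0.4 rad) while another place is not closed (value of joint lever_a above 0.4 rad and value of joint any of lever_b, lever_c above 0.2 rad).
It fails at once if the funnel is lifted, tipped or shifted by more than 10 mm (distance of funnel from where it was at the start of the episode above 0.01 m or angle between funnel's own z axis and vertical above 0.2 rad).
It fails at once if a bystander (spare funnel, Petri dish, tweezers, dropper bottle) is moved by more than 15 mm (distance of any of spare_funnel, petri_0, tweezers, dropper from where it was at the start of the episode above 0.015 m).
It fails at once if the manifold is pushed with anything but the fingers (over 5 N) (contact force between the arm and station_a above 5 N or contact force between the arm and station_b above 5 N or contact force between the arm and station_c above 5 N or contact force between the arm and manifold above 5 N).
It also fails if it takes over 54 s, if anything falls off the work surface, if the arm or the gripper's body presses on something with over 40 N, if the wrist force passes 120 N, or if a joint passes its speed limit or range.

## Robot

A 6-joint arm with a two-finger parallel gripper is mounted at the origin on a cart in front of the work surface, level with it; the furniture and walls round the work are solid. World frame = base frame: x ahead of the robot, y to its left, z up, the work surface at z = 0. Lengths are in m, angles in degrees, forces in N, time in s.
With the tool pointing down it reaches from about 0.25 to 0.725 m from the base axis. Payload 9.7 kg.
Tool frame: the origin (TCP) lies midway between the tips of the shut fingers; the grasp point (between the pads) lies 19 mm behind it; z points along the fingers, y is the line along which they close (so a half turn about z gives the same grasp; the last joint's range is limited). The gripper opens to 85 mm and grips with 20 to 120 N. Pads are 22 mm wide; open, the fingers measure 114 mm over their backs; the gripper's body (76 mm by 85 mm) begins 54 mm behind the grasp point. The pads swing forward as they close: fully open they stand 13 mm farther back than shut.
Start: joints at [70.474, 4.979, 10.078, 95.1, 0, 90], TCP at [0.184, 0.518, 0.231] pointing down, gripper open.
Joint ranges: [-179.16, 179.16], [-48.56, 103.87], [-65.8, 70.77], [-126.05, 130.52], [-82.76, 87.17], [-180, 180]. Speed limits (degrees/s): [127.2, 127.2, 147.25, 180, 180, 180].

## Interface

Orientations are given as [roll, pitch, yaw] about the fixed x, y, z axes, in that order (R = Rz(yaw) Ry(pitch) Rx(roll)).
In Python, from workcell import * gives the robot as it stands.
- The arm moves only by the tool servo_tool, never from a script. Its argument "moves" is a list of rows, each a list of 4 numbers: the shift along the world's x, y, z in a scale on which 1.0 is 75 cm, then the turn about the world's z in parts of the range, where 1.0 means 120 degrees. A call has 1 to 20 rows; each row is the pose to reach, as a shift and turn from the pose commanded when the call began; what a row does not reach only later rows make up. A row lasts 1/12 s, in which the tool goes at most 41.7 mm and 7.16 degrees, less where a joint would pass 70% of its speed; a pose out of reach is approached as far as the arm can. Shift and turn numbers lie between -1 and 1, and a call with a number outside is refused. A call with a gripper value outside its range is refused whole. "claw" is the closure, from 0 (fully open) to 1 (shut), set as the call begins (left out, the last holds). The fingers move at their own pace and stop on an object; "force" is the grip in N (left out, the last holds). Time passes only in rows, so rows that repeat a pose let the fingers close. It gives the time, the measured TCP pose, the force, the opening and the grip force at its end, in the units of the state.
- get_obs(): the state, without advancing time (a new reading comes with each control period).
- camera(name): name is "side" or "top"; returns the picture (384x512x3 uint8, red, green, blue); there is no depth.
- get_calibration(name): a dict with "fx", "fy", "cx", "cy" (pixels), "k1" (the pictures are not rectified: a ray, as slopes to the right and down, at radius r is drawn at 1 + k1 r^2 times it, then the intrinsics apply), "rvec" (rotation vector, rad) and "tvec" (3), from world to camera coordinates, as OpenCV has them. Camera axes: x right, y down, z forward; pixel columns grow to the right and rows downward; lengths in m; the calibration is good to about 2 mm. A picture is of the moment at which its call begins. get_calibration takes no time and is no camera call.
- job_done(): hands the job in; it is judged then, once.
The state is a dict: "time": time; "q": joint angles; "qd": joint speeds; "joint_efforts": joint torques, N m; "ee_pos": TCP position; "tcp_rot": TCP orientation; "wrist_force": force on the tool from outside, world axes, zero at the start; "torque": the same for the moment, N m; "opening": finger opening in m; "grasp_force": force on a finger pad.
Only numpy, scipy, OpenCV 4.12 (cv2) and the standard library are available. Lean on these libraries where they do the work, as an engineer would, in place of code of your own. Each camera call takes 0.05 s, during which the arm holds its last target. There are 200 camera calls.

## Working session

There is one attempt and no reset: what is moved stays moved. The work goes in short steps, Python scripts to look and compute and a tool call to move; the robot and the scene stay as the last step left them, time stands still between calls to the robot, and variables do not carry over. Pictures are saved under pics/ and viewed, at most 10 in all, crops included, and the job is handed in when it is done.

Besides the shell and the picture viewer there is one more tool, called after "Emit:" as name(argument=value, ...), one argument or row to a line, values as JSON. servo_tool: Moves the arm, as the interface text tells. Its arguments: {"type":"object","properties":{"moves":{"type":"array","items":{"type":"array","items":{"type":"number"}}},"claw":{"type":"number"},"force":{"type":"number"}},"required":["moves"]}

```bash
ls; mkdir -p pics; python3 - <<'E'
from workcell import *
import cv2
for n in("top","side"):
    cv2.imwrite(f"pics/{n}0.png",camera(n)[:,:,::-1]); print(n,get_calibration(n))
o=get_obs();print(o["time"],o["ee_pos"],o["tcp_rot"],o["opening"])
E
```

```text
pics
top {'fx': 386.3838500273349, 'fy': 386.3838500273349, 'cx': 262.55407719514096, 'cy': 185.97178296427865, 'k1': -0.09951770823473469, 'rvec': array([ 2.1471879 , -2.18483141,  0.12630241]), 'tvec': array([0.04311905, 0.6387839 , 1.07662513])}
side {'fx': 451.4051461949617, 'fy': 451.4051461949617, 'cx': 258.78534835040733, 'cy': 182.78279523787728, 'k1': 0.004733949952941695, 'rvec': array([ 2.01749658, -0.46887975,  0.25777693]), 'tvec': array([-0.54907222,  0.23835332,  1.39667135])}
0.1 [0.18377186 0.51816636 0.23064758] [-1.79931214e+02  6.34970614e-05  1.60471185e+02] 0.08553822226038953
```

View pics/top0.png

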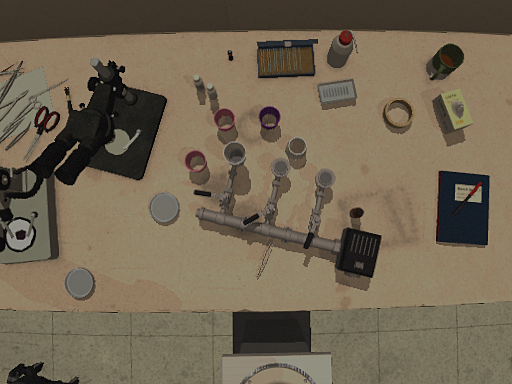

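View pics/side0.png

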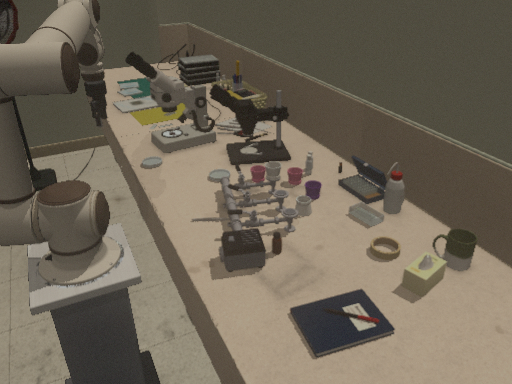

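Top view: white funnel on a head at (234,153). Empty heads are at (280,167) and (325,178). The black sleeves are at (203,194), (250,219) and (309,240). Lookalikes are the pink funnels (223,120) and (195,161), the purple one (269,117), and the white inverted spare off the manifold at (297,147). I choose (234,153) as the funnel and will check it in a crop.

```bash
cat >h.py <<'E'
from workcell import *
import cv2, numpy as np
def ray(n,u,v,z):
    c=get_calibration(n);K=np.array([[c["fx"],0,c["cx"]],[0,c["fy"],c["cy"]],[0,0,1]])
    p=cv2.undistortPoints(np.array([[[u,v]]],float),K,np.array([c["k1"],0,0,0,0.]))[0,0]
    R=cv2.Rodrigues(c["rvec"])[0];o=-R.T@c["tvec"];d=R.T@np.array([p[0],p[1],1]);return (o+d*(z-o[2])/d[2])
def proj(n,P):
    c=get_calibration(n);K=np.array([[c["fx"],0,c["cx"]],[0,c["fy"],c["cy"]],[0,0,1]])
    return cv2.projectPoints(np.array([P],float),c["rvec"],c["tvec"],K,np.array([c["k1"],0,0,0,0.]))[0][0,0]
def sleeves(im,x0=185,y0=180,x1=325,y1=252,t=40):
    m=(im.max(2)<t).astype(np.uint8); M=np.zeros_like(m); M[y0:y1,x0:x1]=m[y0:y1,x0:x1]
    n,l,s,c=cv2.connectedComponentsWithStats(M); out=[]
    for i in range(1,n):
        if s[i,4]>25:
            pts=np.argwhere(l==i)[:,::-1].astype(np.float32); out.append((c[i],s[i,4],cv2.minAreaRect(pts)))
    return out
E
python3 - <<'E'
from h import *
im=cv2.imread("pics/top0.png")
for c,a,r in sleeves(im): print(c.round(1),a,[np.round(x,1) for x in r],ray("top",*c,.09).round(4))
for u,v in((280,167),(325,178)): print(ray("top",u,v,.066).round(4))
print(ray("top",234,153,.118).round(4))
cv2.imwrite("pics/crop.png",cv2.resize(im[130:280,180:390],None,fx=3.8,fy=3.8,interpolation=2))
E
```

```text
[202.2 192.9] 66 [array([202.2, 193. ]), array([16.1,  4. ]), np.float64(8.7)] [0.617  0.1979 0.09  ]
[250.5 219. ] 69 [array([250.7, 218.9]), array([ 4. , 16.5]), np.float64(63.4)] [0.5437 0.0666 0.09  ]
[308.3 240. ] 87 [array([308.3, 240.4]), array([ 5.7, 16.5]), np.float64(20.0)] [ 0.4841 -0.0888  0.09  ]
[ 0.689  -0.0179  0.066 ]
[ 0.6556 -0.144   0.066 ]
[0.7208 0.1078 0.118 ]
```

View pics/crop.png

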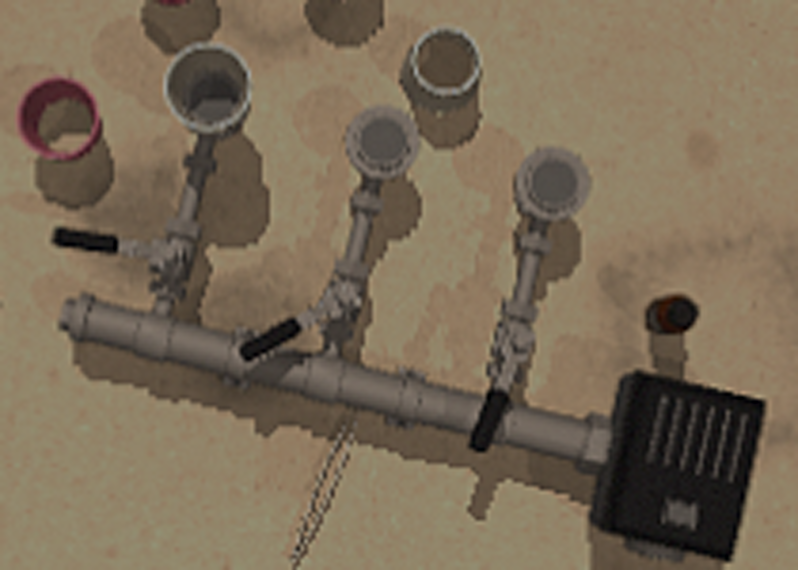

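The crop confirms it: white-rimmed funnel on the +y head, empty heads in the middle and right, sleeves part open in the middle and open at the right. The measured geometry fits: head spacing 130 mm, sleeve radius about 62 mm, yaw about -14.5°. Lever c is at about 0.74 rad and lever b at about 1.40 rad. I'll go above lever c's far side with the gripper shut.

The manual's scale: shifts go in shares of 75 cm and turns go in shares of 120 degrees. Converting my numbers, -46.5 cm / 75 = -0.62, 33.5 cm / 75 = 0.4467, 0.7 rad / 2.0944 = 0.3342.

Emit:
servo_tool(
  moves=[
    [0.4467,-0.62,0,0.3342],
    [0.4467,-0.62,0,0.3342],
    [0.4467,-0.62,0,0.3342],
    [0.4467,-0.62,0,0.3342],
    [0.4467,-0.62,0,0.3342],
    [0.4467,-0.62,0,0.3342],
    [0.4467,-0.62,0,0.3342],
    [0.4467,-0.62,0,0.3342],
    [0.4467,-0.62,0,0.3342],
    [0.4467,-0.62,0,0.3342],
    [0.4467,-0.62,0,0.3342],
    [0.4467,-0.62,0,0.3342],
    [0.4467,-0.62,0,0.3342],
    [0.4467,-0.62,0,0.3342],
    [0.4467,-0.62,0,0.3342],
    [0.4467,-0.62,0,0.3342],
    [0.4467,-0.62,0,0.3342],
    [0.4467,-0.62,0,0.3342],
    [0.4467,-0.62,0,0.3342],
    [0.4467,-0.62,0,0.3342],
  ],
  claw=1,
  force=40,
)

```text
time: 1.77
ee_pos: [0.5183, 0.0545, 0.2315]
tcp_rot: [180.0, 0.0, -159.3]
wrist_force: [0.1, 0.6, 0.2]
opening: -0.0003
grasp_force: 0.0
```

In the tool's units: -15.8 cm / 75 = -0.2107, -15 cm / 75 = -0.2.

Emit:
servo_tool(
  moves=[
    [0,0,-0.0533,0],
    [0,0,-0.1067,0],
    [0,0,-0.1467,0],
    [0,0,-0.1733,0],
    [0,0,-0.2,0],
    [0,0,-0.2107,0],
    [0,0,-0.2107,0],
  ],
)

```text
time: 2.35
ee_pos: [0.5175, 0.0539, 0.0716]
tcp_rot: [180.0, -0.2, -159.4]
wrist_force: [0.6, -0.5, 0.1]
opening: -0.0002
grasp_force: 0.0
```

```bash
python3 - <<'E'
from h import *
a=camera("top");b=camera("side")
o=get_obs();print(o["q"].round(1) if hasattr(o["q"],"round") else o["q"],o["ee_pos"],o["wrist_force"])
A=cv2.resize(a[150:270,170:330,::-1],None,fx=3,fy=3,interpolation=2)
B=cv2.resize(b[140:260,180:310,::-1],(390,360),interpolation=2);B=B[:,:300]
cv2.imwrite("pics/c1.png",np.hstack([A,B]))
E
```

```text
[  5.9   1.  -11.5  77.5   0.  -14.7] [0.51904967 0.05381584 0.07435939] [-0.34899224  0.0350989   1.12865653]
```

View pics/c1.png

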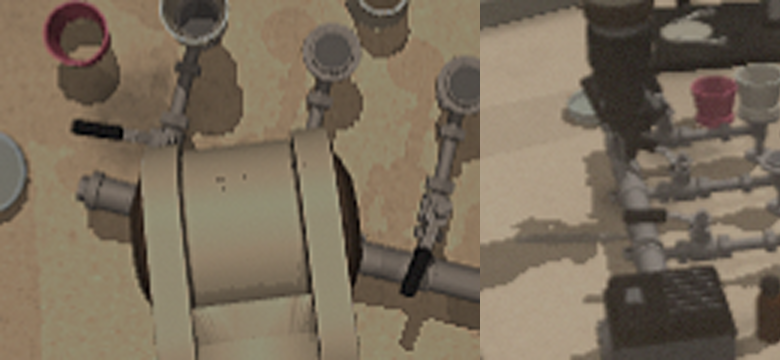

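Side view: the shut finger stands between the header and lever c, clear of everything. Sleeve b is untouched. Sweeping lever c closed along its arc.

In the tool's units: 5.2 cm / 75 = 0.0693, 4.65 cm / 75 = 0.062, -0.61 rad / 2.0944 = -0.2913.

Emit:
servo_tool(
  moves=[
    [0.0093,0.004,0,0.0477],
    [0.0147,0.008,0,0.0239],
    [0.02,0.0133,0,0],
    [0.0267,0.0173,0,-0.043],
    [0.0333,0.0213,0,-0.0812],
    [0.04,0.0247,0,-0.1241],
    [0.0473,0.0273,0,-0.1671],
    [0.0547,0.0287,0,-0.2053],
    [0.062,0.03,0,-0.2483],
    [0.0693,0.0307,0,-0.2913],
    [0.0693,0.0307,0,-0.2913],
  ],
)

```text
time: 3.37
ee_pos: [0.5716, 0.0767, 0.0749]
tcp_rot: [180.0, 0.1, 165.4]
wrist_force: [0.3, -0.2, 0.7]
opening: 0.0001
grasp_force: 0.0
```

In the tool's units: 0.3 cm / 75 = 0.004, 0.15 cm / 75 = 0.002.

Emit:
servo_tool(
  moves=[
    [0.002,0,0,0],
    [0.004,0,0,0],
    [0.004,0,0,0],
  ],
)

```text
time: 3.62
ee_pos: [0.572, 0.0766, 0.0746]
tcp_rot: [-180.0, -0.2, 165.9]
wrist_force: [-13.6, 0.3, 7.8]
opening: 0.0
grasp_force: 7.2
```

In the tool's units: 0.2 cm / 75 = 0.0027, 0.1 cm / 75 = 0.0013.

Emit:
servo_tool(
  moves=[
    [0.0013,0,0,0],
    [0.0027,0,0,0],
    [0.0027,0,0,0],
  ],
)

```text
time: 3.87
ee_pos: [0.5722, 0.0766, 0.0745]
tcp_rot: [-179.9, -0.4, 165.9]
wrist_force: [-23.7, 0.6, 13.1]
opening: -0.0002
grasp_force: 11.8
```

Lever c is against its stop. The force rises with no motion. Backing off, lifting, and going to the -y side of lever b.

In the tool's units: -19.1 cm / 75 = -0.2547, -10.3 cm / 75 = -0.1373, 1.35 rad / 2.0944 = 0.6446.

Emit:
servo_tool(
  moves=[
    [-0.02,0.0053,0,0],
    [-0.04,0.0107,0,0],
    [-0.0533,0.0107,0.04,0.0477],
    [-0.06,0.0067,0.08,0.0955],
    [-0.0667,0,0.12,0.1432],
    [-0.1373,-0.2547,0.12,0.6446],
    [-0.1373,-0.2547,0.12,0.6446],
    [-0.1373,-0.2547,0.12,0.6446],
    [-0.1373,-0.2547,0.12,0.6446],
    [-0.1373,-0.2547,0.12,0.6446],
    [-0.1373,-0.2547,0.12,0.6446],
    [-0.1373,-0.2547,0.12,0.6446],
    [-0.1373,-0.2547,0.12,0.6446],
    [-0.1373,-0.2547,0.12,0.6446],
    [-0.1373,-0.2547,0.12,0.6446],
    [-0.1373,-0.2547,0.12,0.6446],
    [-0.1373,-0.2547,0.12,0.6446],
  ],
)

```text
time: 5.28
ee_pos: [0.473, -0.1146, 0.1639]
tcp_rot: [-179.9, 0.0, -117.2]
wrist_force: [0.5, -0.3, -1.0]
opening: -0.0005
grasp_force: 0.0
```

```bash
python3 - <<'E'
from h import *
a=camera("top");b=camera("side")
o=get_obs();print(o["q"],o["ee_pos"],o["wrist_force"])
A=cv2.resize(a[150:270,170:330,::-1],None,fx=3,fy=3,interpolation=2)
B=cv2.resize(b[140:260,180:310,::-1],(390,360),interpolation=2);B=B[:,:300]
cv2.imwrite("pics/c2.png",np.hstack([A,B]))
E
```

```text
[-1.36119072e+01 -4.57140726e+00 -6.99721163e+00  8.75424389e+01
 -1.09641024e-03 -7.65075472e+01] [ 0.47294903 -0.11452807  0.16357275] [-0.30880632 -1.05043511 -0.18183572]
```

View pics/c2.png

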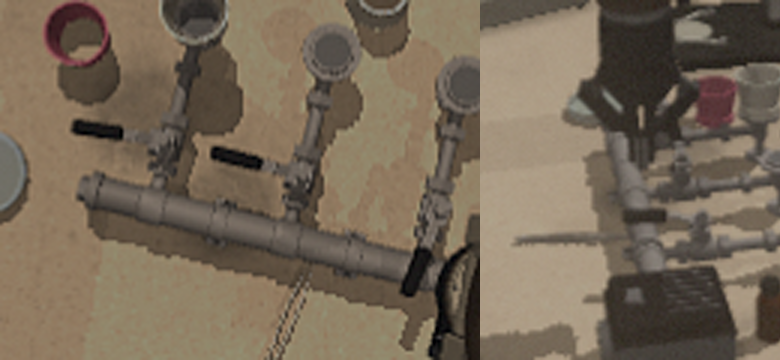

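Lever c is now closed, parallel to lever a: sleeve at crop (236,158), full-image (249,203). Lever b is still open at (309,241), with the finger on its -y side. Descend and sweep.

```bash
python3 - <<'E'
import numpy as np
P=np.array([.540,-.114]);s=np.array([.4725,-.1145])
for th in (82,75,65,55,45,35,25,15,8,0):
    a=np.radians(75.5+th);u=np.array([np.cos(a),np.sin(a)]);t=np.array([-u[1],u[0]])
    print(th,((P+.062*u+.018*t-s)*100).round(2),round(np.radians(th-77.3),2))
E
```

```text
82 [0.33 0.76] 0.08
75 [0.47 1.54] -0.04
65 [0.82 2.6 ] -0.21
55 [1.35 3.6 ] -0.39
45 [2.05 4.48] -0.56
35 [2.89 5.23] -0.74
25 [3.85 5.82] -0.91
15 [4.9  6.23] -1.09
8 [5.66 6.41] -1.21
0 [6.56 6.5 ] -1.35
```

In the tool's units: -9 cm / 75 = -0.12, -8 cm / 75 = -0.1067.

Emit:
servo_tool(
  moves=[
    [0,0,-0.04,0],
    [0,0,-0.08,0],
    [0,0,-0.1067,0],
    [0,0,-0.12,0],
    [0,0,-0.12,0],
  ],
)

```text
time: 5.8
ee_pos: [0.4716, -0.1143, 0.0712]
tcp_rot: [179.8, -0.0, -117.1]
wrist_force: [-1.3, -0.5, -1.0]
opening: 0.0003
grasp_force: 0.0
```

In the tool's units: 6.55 cm / 75 = 0.0873, 5.8 cm / 75 = 0.0773, -1.3 rad / 2.0944 = -0.6207.

Emit:
servo_tool(
  moves=[
    [0.004,0.0107,0,0],
    [0.0067,0.02,0,-0.0191],
    [0.0087,0.028,0,-0.0573],
    [0.0107,0.0347,0,-0.1003],
    [0.0147,0.0413,0,-0.1432],
    [0.018,0.048,0,-0.1862],
    [0.0227,0.054,0,-0.2244],
    [0.0273,0.06,0,-0.2674],
    [0.0333,0.0647,0,-0.3104],
    [0.0387,0.0693,0,-0.3533],
    [0.0453,0.0733,0,-0.3915],
    [0.0513,0.0773,0,-0.4345],
    [0.0587,0.08,0,-0.4775],
    [0.0653,0.0827,0,-0.5204],
    [0.0747,0.0853,0,-0.573],
    [0.0827,0.086,0,-0.6207],
    [0.0873,0.0867,0,-0.6446],
    [0.0873,0.0867,0,-0.6446],
  ],
)

```text
time: 7.3
ee_pos: [0.5386, -0.0491, 0.0749]
tcp_rot: [-180.0, -0.0, 165.4]
wrist_force: [-5.3, -0.7, 0.1]
opening: 0.0002
grasp_force: 2.7
```

In the tool's units: 0.4 cm / 75 = 0.0053, 0.3 cm / 75 = 0.004.

Emit:
servo_tool(
  moves=[
    [0.002,0,0,0],
    [0.004,0,0,0],
    [0.004,0,0,0],
    [0.0053,0,0,0],
    [0.0053,0,0,0],
  ],
)

```text
time: 7.72
ee_pos: [0.5389, -0.0491, 0.0747]
tcp_rot: [-179.9, -0.4, 165.6]
wrist_force: [-25.3, -0.9, 10.5]
opening: 0.0003
grasp_force: 11.6
```

In the tool's units: 24 cm / 75 = 0.32, 10.6 cm / 75 = 0.1413.

Emit:
servo_tool(
  moves=[
    [-0.02,0.0053,0,0],
    [-0.04,0.0107,0,0],
    [-0.0467,0.012,0.04,0],
    [-0.0533,0.0133,0.08,0],
    [-0.0533,0.0133,0.12,0],
    [0.1413,0.32,0.12,0],
    [0.1413,0.32,0.12,0],
    [0.1413,0.32,0.12,0],
    [0.1413,0.32,0.12,0],
    [0.1413,0.32,0.12,0],
    [0.1413,0.32,0.12,0],
    [0.1413,0.32,0.12,0],
    [0.1413,0.32,0.12,0],
    [0.1413,0.32,0.12,0],
    [0.1413,0.32,0.12,0],
    [0.1413,0.32,0.12,0],
    [0.1413,0.32,0.12,0],
  ],
)

```text
time: 9.13
ee_pos: [0.6482, 0.1895, 0.1644]
tcp_rot: [180.0, 0.1, 165.6]
wrist_force: [-0.4, -0.5, -0.1]
opening: 0.0004
grasp_force: 0.0
```

```bash
python3 - <<'E'
from h import *
a=camera("top");b=camera("side")
o=get_obs();print(o["q"],o["ee_pos"],o["tcp_rot"])
A=cv2.resize(a[150:270,170:330,::-1],None,fx=3,fy=3,interpolation=2)
B=cv2.resize(b[140:260,180:310,::-1],(390,360),interpolation=2);B=B[:,:300]
cv2.imwrite("pics/c3.png",np.hstack([A,B]))
P=np.array([.606,.138]);s=np.array([.6485,.1905])
for th in (0,10,20,30,40,50,60,70,80,90):
    w=np.radians(75.5+th);u=np.array([np.cos(w),np.sin(w)]);t=np.array([-u[1],u[0]])
    print(th,((P+.062*u-.018*t-s)*100).round(2),round(np.radians(th),2))
E
```

```text
[ 1.62990906e+01  2.19088411e+01  2.27418719e+01  9.07814422e+01
 -2.43812787e-03  3.07349627e+01] [0.64821972 0.18952891 0.16409882] [1.79975730e+02 4.55885075e-02 1.65564117e+02]
0 [-0.95  0.3 ] 0.0
10 [-1.97  0.79] 0.17
20 [-3.05  1.09] 0.35
30 [-4.17  1.21] 0.52
40 [-5.29  1.12] 0.7
50 [-6.38  0.84] 0.87
60 [-7.41  0.38] 1.05
70 [-8.34 -0.25] 1.22
80 [-9.15 -1.04] 1.4
90 [-9.8  -1.95] 1.57
```

View pics/c3.png

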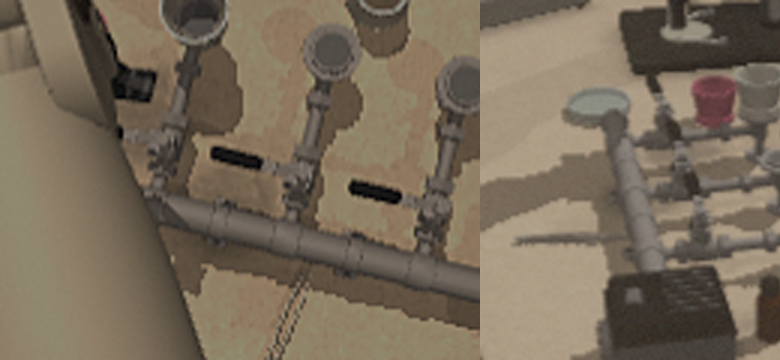

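```bash
python3 - <<'E'
from h import *
for P in ([.648,.19,.164],[.648,.19,.075],[.6215,.198,.085],[.722,.108,.118]): print(P,proj("side",P).round(1),proj("top",P).round(1))
cv2.imwrite("pics/s4.png",cv2.resize(camera("side")[60:260,150:350,::-1],None,fx=2.9,fy=2.9,interpolation=2))
E
```

```text
[0.648, 0.19, 0.164] [245.7 149.5] [200.9 178.1]
[0.648, 0.19, 0.075] [246.4 170.5] [205.8 182.3]
[0.6215, 0.198, 0.085] [239.3 168.8] [202.4 191.5]
[0.722, 0.108, 0.118] [273.  164.8] [233.9 152.6]
```

View pics/s4.png

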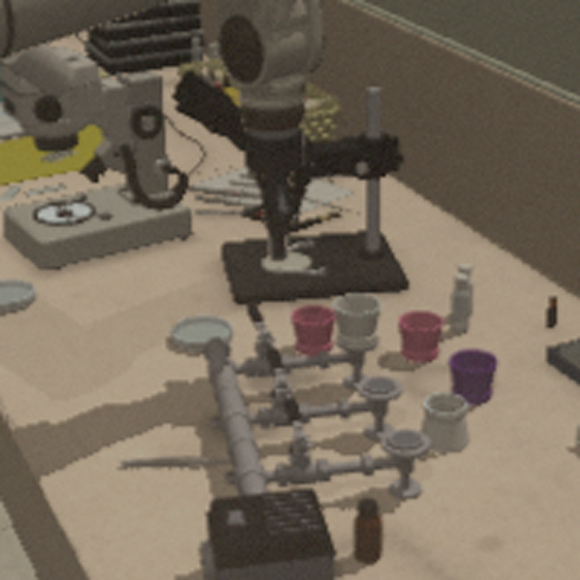

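Side view: the finger tip is at full-image (245,149), exactly as projected, above the +x side of lever a and clear of the funnel at (273,165). Levers b and c are closed. Descend and open lever a.

Emit:
servo_tool(
  moves=[
    [0,0,-0.04,0],
    [0,0,-0.08,0],
    [0,0,-0.1067,0],
    [0,0,-0.12,0],
    [0,0,-0.12,0],
  ],
)

```text
time: 9.7
ee_pos: [0.647, 0.1897, 0.0708]
tcp_rot: [-179.9, -0.2, 165.6]
wrist_force: [-0.8, 0.1, -0.6]
opening: -0.0001
grasp_force: 0.0
```

In the tool's units: -9.8 cm / 75 = -0.1307, -9.5 cm / 75 = -0.1267, 1.57 rad / 2.0944 = 0.7496.

Emit:
servo_tool(
  moves=[
    [-0.0067,0.0027,0,0],
    [-0.012,0.004,0,0],
    [-0.0187,0.0073,0,0.0382],
    [-0.026,0.0107,0,0.0812],
    [-0.0333,0.0127,0,0.1241],
    [-0.0407,0.0147,0,0.1671],
    [-0.048,0.0153,0,0.2053],
    [-0.0553,0.016,0,0.2483],
    [-0.0627,0.0153,0,0.2913],
    [-0.0707,0.0147,0,0.3342],
    [-0.078,0.0133,0,0.3724],
    [-0.0853,0.0113,0,0.4154],
    [-0.092,0.008,0,0.4584],
    [-0.0987,0.0053,0,0.5013],
    [-0.1053,0.0007,0,0.5395],
    [-0.1113,-0.0033,0,0.5825],
    [-0.1167,-0.0087,0,0.6255],
    [-0.122,-0.014,0,0.6685],
    [-0.1267,-0.02,0,0.7066],
    [-0.1307,-0.026,0,0.7496],
  ],
)

```text
time: 11.37
ee_pos: [0.5508, 0.1718, 0.0755]
tcp_rot: [-179.9, 0.2, -104.1]
wrist_force: [0.6, 3.9, -0.7]
opening: -0.0003
grasp_force: 1.9
```

In the tool's units: -0.4 cm / 75 = -0.0053, -0.2 cm / 75 = -0.0027.

Emit:
servo_tool(
  moves=[
    [0,0,0,0],
    [0,-0.0027,0,0],
    [0,-0.0053,0,0],
    [0,-0.0053,0,0],
  ],
)

```text
time: 11.7
ee_pos: [0.5507, 0.1707, 0.0754]
tcp_rot: [180.0, 0.5, -104.5]
wrist_force: [-3.8, 19.8, 4.2]
opening: -0.0001
grasp_force: 9.1
```

In the tool's units: -0.2 cm / 75 = -0.0027.

Emit:
servo_tool(
  moves=[
    [0,-0.0027,0,0],
    [0,-0.0027,0,0],
  ],
)

```text
time: 11.87
ee_pos: [0.5507, 0.1705, 0.0755]
tcp_rot: [179.9, 0.7, -104.4]
wrist_force: [-3.4, 29.7, 1.9]
opening: -0.0002
grasp_force: 13.6
```

In the tool's units: 28 cm / 75 = 0.3733, 26 cm / 75 = 0.3467.

Emit:
servo_tool(
  moves=[
    [0.004,0.02,0,0],
    [0.0067,0.04,0,0],
    [0.0067,0.0533,0.04,0],
    [0.0067,0.0667,0.08,0],
    [0,0.08,0.1333,0],
    [-0.16,0.2667,0.16,0],
    [-0.24,0.3467,0.16,0],
    [-0.2667,0.3733,0.16,0],
    [-0.2667,0.3733,0.16,0],
    [-0.2667,0.3733,0.16,0],
    [-0.2667,0.3733,0.16,0],
    [-0.2667,0.3733,0.16,0],
    [-0.2667,0.3733,0.16,0],
    [-0.2667,0.3733,0.16,0],
  ],
)

```text
time: 13.03
ee_pos: [0.3485, 0.4471, 0.1937]
tcp_rot: [-180.0, 0.0, -104.3]
wrist_force: [-0.0, 0.5, 0.0]
opening: 0.0001
grasp_force: 0.0
```

```bash
python3 - <<'E'
from h import *
im=camera("top")[:,:,::-1];P={"a":(.606,.138),"c":(.573,.012),"b":(.540,-.114)}
for c,a,r in sleeves(im):
    w=ray("top",*c,.09)
    for k,p in P.items():
        d=w[:2]-p
        if np.hypot(*d)<.08: print(k,a,np.hypot(*d).round(3),np.degrees(np.arctan2(d[1],d[0]))-75.5)
o=get_obs();print(o["ee_pos"],o["wrist_force"],o["time"])
cv2.imwrite("pics/end.png",cv2.resize(im[120:280,150:350],None,fx=3.5,fy=3.5,interpolation=2))
E
```

```text
a 66 0.068 -179.662823474157
c 66 0.062 -0.7404586966602551
a 80 0.061 90.47211149946523
c 70 0.068 -180.27307959900497
b 70 0.062 -0.07132948825906738
[0.34967411 0.44579898 0.19354152] [-0.04471064 -0.99129368 -0.66130426] 13.0833
```

View pics/end.png

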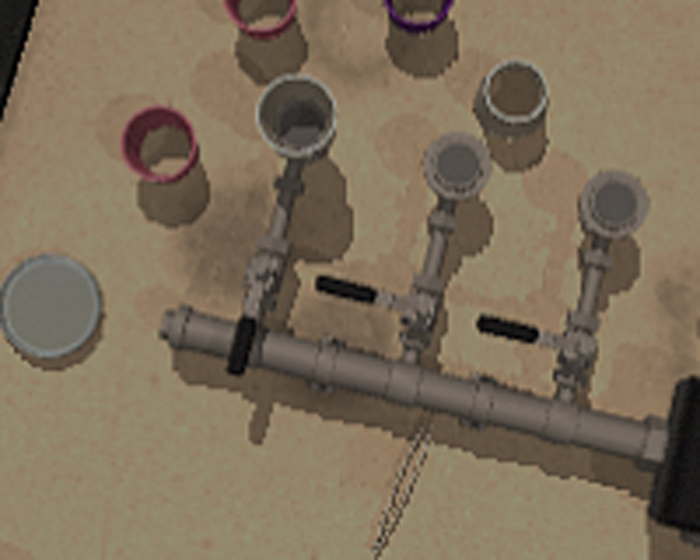

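The final picture shows lever a in line with its pipe (90.5°), b and c square across (within 1° of closed), the funnel standing at its place, and the hand clear.

```bash
python3 -c "
from workcell import *
print(job_done())"
```

```text
the job is handed in; nothing more can be done
None
```

The job is handed in: levers b and c were closed first, then lever a was opened, each against its stop. The funnel is still on its head and the hand is clear, at about 13 s of the 54 s allowed. No verdict was returned.

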